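# Clip the bean sampler back into its rack

## Robot

A 6-joint arm with a two-finger parallel gripper is mounted at the origin on the work surface. World frame = base frame: x ahead of the robot, y to its left, z up, the work surface at z = 0. Lengths are in m, angles in degrees, forces in N, time in s.
With the tool pointing down it reaches from about 0.4 to 0.825 m from the base axis. Payload 7 kg.
Tool frame: the origin (TCP) lies between the finger pads; the fingertips stand 19 mm ahead of it and the grasp point (between the pads) is the TCP; z points along the fingers, y is the line along which they close (so a half turn about z gives the same grasp; the last joint's range is limited). The gripper opens to 88 mm and grips with 3 to 60 N. Pads are 19 mm wide; open, the fingers measure 130 mm over their backs; the gripper's body (78 mm by 193 mm) begins 47 mm behind the grasp point.
Start: joints at [-50.644, 20.546, 0.682, 0, -70.136, -16.507], TCP at [0.262, -0.622, 0.246] pointing down, gripper open.
Joint ranges: [-176.03, 176.03], [-82.01, 121.73], [-58.28, 71.71], [-173.87, 95.51], [-174.79, -0.11], [-173.66, 173.66]. Speed limits (degrees/s): [136.94, 136.94, 172.46, 180, 180, 180].

## Interface

Orientations are given as [roll, pitch, yaw] about the fixed x, y, z axes, in that order (R = Rz(yaw) Ry(pitch) Rx(roll)).
In Python, from plant import r gives the robot as it stands. The module is installed in compiled form; this text tells all that it offers.
- The arm moves only by the shell command python3 -m pendant 'ROWS' [OPENING] [FORCE]. ROWS is JSON, a list of rows, each a list of 6 numbers: the shift along the tool's x, y, z in mm, then the turn, a rotation vector about the tool's x, y, z in rad. In form: [[tx, ty, tz, wx, wy, wz], ...]. A call has 1 to 20 rows; each row is the pose to reach, as a shift and turn from the pose commanded when the call began, along the tool's axes at that moment; what a row does not reach only later rows make up. A row lasts 1/8 s, in which the tool goes at most 62.5 mm and 10.7 degrees, less where a joint would pass 70% of its speed; a pose out of reach is approached as far as the arm can. A call with a gripper value outside its range is refused whole. OPENING is the finger opening in mm, from 0 to 87.6, set as the call begins (- or left out, the last holds). The fingers move at their own pace and stop on an object; FORCE is the grip in N (left out, the last holds). Time passes only in rows, so rows that repeat a pose let the fingers close. It gives the time, the measured TCP pose, the force, the opening and the grip force at its end, in the units of the state.
- r.get_state(): the state, without advancing time (a new reading comes with each control period).
- r.capture(name): name is "scene" or "top" or "wrist"; returns the picture (400x640x3 uint8, red, green, blue); there is no depth.
- r.camera_params(name): a dict with "mtx" (3x3 intrinsics, pixels), "rvec" (rotation vector, rad) and "tvec" (3), from world to camera coordinates, as OpenCV has them; the wrist camera has in their place "mount" (4x4, takes a point from camera to tool coordinates, whose origin is the TCP and whose axes are the flange's). Camera axes: x right, y down, z forward; pixel columns grow to the right and rows downward; lengths in m; the calibration is good to about 2 mm. A picture is of the moment at which its call begins: read the wrist's pose just before it. camera_params takes no time and is no camera call.
- r.close_job(): hands the job in; it is judged then, once.
The state is a dict: "time_s": time; "joints": joint angles; "qd": joint speeds; "joint_torque": joint torques, N m; "tcp_pos": TCP position; "eef_rot": TCP orientation; "contact_force": force on the tool from outside, world axes, zero at the start; "moment": the same for the moment, N m; "gripper_width": finger opening in m; "gripper_force": force on a finger pad.
Only numpy, scipy, OpenCV 4.12 (cv2) and the standard library are available. Lean on these libraries where they do the work, as an engineer would, in place of code of your own. Each camera call takes 0.05 s, during which the arm holds its last target. There are 200 camera calls.

## Task

Put the bean sampler (turned wooden handle, brass collar, half-open steel tube) away in its clip rack with the handle towards the robot's side: press the tube down between the spring fingers until both clips have snapped shut round it and it sits on their saddles, pressing gently and no harder than the clips need because the thin clip bar bends. Then slide it lengthwise, just as gently, until its brass collar butts against the nearer clip, and let go of it. Leave the brush and everything else on the bench where they are.

Things in the scene. Friction and masses are not known exactly. Their poses are not given: they have to be found in the camera images.
- trier: the bean sampler, 255 mm long, 130 to 215 g. Origin on its axis in the front face of the collar; x runs along the tube to the tip. Tube: round steel 16 mm thick, x = 0 to +150 mm (upper half cut away from x = 72 mm on, still 16 mm wide). Collar: brass disc 26 mm across, x = -6 to 0 mm. Handle: wood, up to 28 mm thick, x = -6 to -105 mm. Balance point near x = +30 mm
- trier_tip (a point): the rounded tip of the tube, on its axis (x = +150 mm of the sampler). At the start the tip points away from the robot
- trier_waist (a point): point on the tube's axis, x = +66 mm of the sampler. At the start the sampler lies level in one notch of the rest, axis 48 mm above the bench, and this point is about midway between the rest's uprights, free to grasp from above across the tube; in the rack it comes to lie about midway between the clips
- rest: oak rest, fixed: base board 150 x 170 x 10 mm, two uprights 10 mm thick at x = -56 and +56 mm, each with two notches 20 mm wide at y = -40 and +40 mm; notch floor 40 mm, upright top 54 mm above the bench. Origin at bench level under its centre; x is the direction of the notched tools. The sampler lies in one notch, the brush in the other, either way round
- rack: the clip rack, fixed: base plate 160 x 70 x 6 mm, two slotted uprights at its ends and on them a 12 mm wide bar with two steel spring clips open to the top, both on y = 0. Origin at bench level under its centre; x along the clips' common axis, away from the robot. Between the clips the bar's top is 51 mm below the seated tube's axis. Over 35 N of contact force between sampler and rack bends the bar and spoils the job
- under_near_clip (a point): bench-level point under the middle of the nearer clip (robot's side, x = -50 mm of the rack). The bar is clamped somewhere along its slots: a tube seated on the clips' saddles has its axis 76 to 110 mm above the bench. That setting is not reported: it must be felt or seen. A tube laid on the flared lips, not pressed, lies about 15 mm higher than when seated
- under_far_clip (a point): bench-level point under the middle of the farther clip (x = +50 mm of the rack). Each clip is 14 mm long along x, mouth 22 mm wide, throat 8 mm, stands on a stud above the bar. A level tube pressed through both throats needs about 8 to 18 N of push in all; then the force drops as the fingers close over it, and rises steeply once it sits on the saddles, about 15 mm below first touch
- rack_face (a point): bench-level point under the outer, robot-side face of the nearer clip (x = -57 mm of the rack): the collar's front face comes to lie over it. Seated, the tube slides along with a few N of friction until the collar meets this face
- brush: bench brush: round black handle 16 mm thick, wooden head 62 x 24 mm with dark bristles, 246 mm long overall; it lies in the other notch of the rest. Origin on the handle axis, x towards the head. To be left alone
- bowl_a: white cupping bowl, 96 mm across, 56 mm high; origin under its centre. To be left alone
- bowl_b: second white cupping bowl, same size; origin under its centre. To be left alone
- spoon: steel cupping spoon, 170 mm long, lying along its x between the rest and the rack; origin under its middle. To be left alone
- tin: aluminium sample tin, 72 mm across, 95 mm high; origin under its centre. To be left alone
- jar: amber jar, 68 mm across, 85 mm high; origin under its centre. To be left alone
- cup: blue cup, 80 mm across, 75 mm high; origin under its centre. To be left alone
Mind the look-alikes: they are no part of the job. Leave any pink look-alike of the rack alone.

How it is judged (in metres and radians):
At the end, for the whole second after the job is handed in: The sampler is gripped by both clips (contact force with the rack above 5.5 N), collar and tip 74 to 113 mm above the bench and within 5 mm of the clips' axis sideways, level and in line within 0.06 rad, handle on the robot's side, collar face within 2.5 mm of the nearer clip; released, at rest (z of trier in the frame of rack between 0.074 and 0.113 m and z of trier_tip in the frame of rack between 0.074 and 0.113 m and y of trier in the frame of rack between -0.005 and 0.005 m and y of trier_tip in the frame of rack between -0.005 and 0.005 m and x of trier in the frame of rack between -0.0595 and -0.0545 m and x of trier_tip in the frame of rack between 0.08 and 0.1 m and angle between the x axis of trier and the x axis of rack, either way round below 0.06 rad and contact force between trier and rack above 5.5 N and linear speed of trier below 0.01 m/s); the robot touches nothing.
It fails at once if the sampler is forced against the rack with more than 35 N (contact force between trier and rack above 35 N).
It fails at once if the brush or another bystander on the bench is moved more than 40 mm (distance of any of brush, bowl_a, bowl_b, spoon, tin, jar, cup from where it was at the start of the episode above 0.04 m).
It also fails if it takes over 67 s, if anything falls off the work surface, if the arm or the gripper's body presses on something with over 40 N, if the wrist force passes 120 N, or if a joint passes its speed limit or range.

## Working session

There is one attempt and no reset: what is moved stays moved. The work goes in short steps, Python scripts to look and compute and a shell command to move; the robot and the scene stay as the last step left them, time stands still between calls to the robot, and variables do not carry over. Pictures are saved under pics/ and viewed, at most 10 in all, crops included, and the job is handed in when it is done.

```bash
mkdir -p pics; python3 - <<'E'
from plant import r
import cv2,numpy as np
print(r.get_state())
for n in ("top","scene"):
    im=r.capture(n); cv2.imwrite(f"pics/{n}0.png",im[:,:,::-1])
    print(r.camera_params(n))
print(r.camera_params("wrist"))
E
```

```text
{'time_s': 0.0, 'joints': array([-5.06416535e+01,  2.05926140e+01,  6.31251915e-01, -2.15259977e-02,
       -7.01362491e+01, -1.65075575e+01]), 'qd': array([-0.05885998, -0.06124062, -0.02934334,  0.02898734,  0.09653465,
       -0.04940619]), 'joint_torque': array([ 7.97143207e-05, -5.82714200e+01,  2.93051541e+01,  6.99694142e+00,
        6.72103168e-03, -1.69092427e-04]), 'tcp_pos': array([ 0.26192085, -0.62158388,  0.24458579]), 'eef_rot': array([ 1.79900662e+02, -8.33694986e-03, -1.57156535e+02]), 'contact_force': array([-0.25029495,  0.63435631, -0.13215634]), 'moment': array([ 0.05848541, -0.01050983,  0.03878419]), 'gripper_force': 0.0, 'gripper_width': 0.08761549414400825}
{'mtx': array([[397.47828773,   0.        , 317.58059003],
       [  0.        , 397.47828773, 200.12220289],
       [  0.        ,   0.        ,   1.        ]]), 'rvec': array([ 2.19931608, -2.16015788,  0.06830628]), 'tvec': array([-0.01210239,  0.49859364,  1.16209032])}
{'mtx': array([[465.18508575,   0.        , 312.68099377],
       [  0.        , 465.18508575, 204.31549527],
       [  0.        ,   0.        ,   1.        ]]), 'rvec': array([ 0.79681112,  2.77589997, -0.81600683]), 'tvec': array([ 0.45256271, -0.18897736,  1.72938022])}
{'mtx': array([[314.20768213,   0.        , 319.67237266],
       [  0.        , 314.20768213, 202.203092  ],
       [  0.        ,   0.        ,   1.        ]]), 'mount': array([[-7.20886047e-04, -9.58224296e-01, -2.86016922e-01,
         7.76183822e-02],
       [ 9.99999685e-01, -5.95759024e-04, -5.24497106e-04,
        -1.05209338e-03],
       [ 3.32188708e-04, -2.86017210e-01,  9.58224423e-01,
        -1.39110914e-01],
       [ 0.00000000e+00,  0.00000000e+00,  0.00000000e+00,
         1.00000000e+00]])}
```

View pics/top0.png

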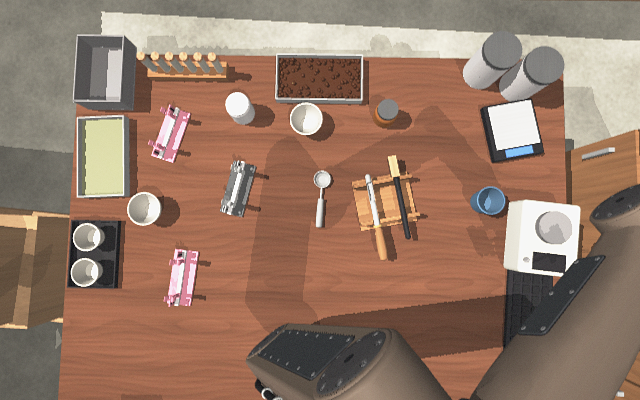

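View pics/scene0.png

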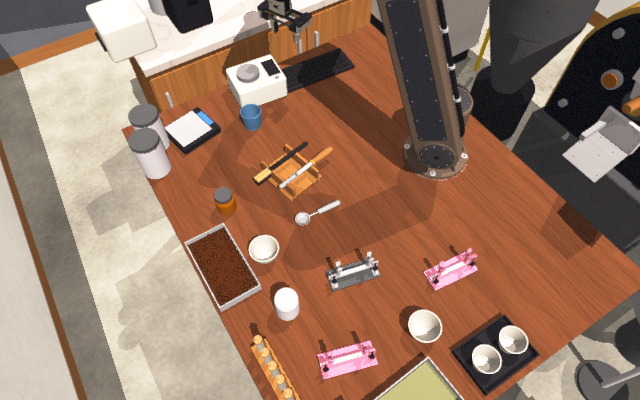

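Top view: there are three rack-like things. They are the grey rack at (238,188), a pink one at (170,133) and a pink one at (183,277). The grey one is the real rack, since the task says to leave pink look-alikes alone. In the rest, the sampler (steel tube and orange handle) runs from (370,177) to (382,257), and the brush lies to its right from (393,157) to (407,235). I'll enlarge both to confirm.

```bash
cat > h.py <<'E'
import cv2,numpy as np
from plant import r
from scipy.spatial.transform import Rotation as Ro
def cam(name,st=None):
    p=r.camera_params(name);K=p["mtx"]
    if name!="wrist":
        R=cv2.Rodrigues(p["rvec"])[0];return K,R,p["tvec"]
    st=st or r.get_state()
    T=np.eye(4);T[:3,:3]=Ro.from_euler("xyz",st["eef_rot"],degrees=True).as_matrix();T[:3,3]=st["tcp_pos"]
    M=np.linalg.inv(T@p["mount"]);return K,M[:3,:3],M[:3,3]
def topl(c,uv,z):
    K,R,t=c;d=R.T@np.linalg.inv(K)@np.array([uv[0],uv[1],1.]);o=-R.T@t
    return o+d*(z-o[2])/d[2]
def proj(c,P):
    K,R,t=c;q=K@(R@np.array(P)+t);return q[:2]/q[2]
E
python3 - <<'E'
from h import *
im=cv2.imread("pics/top0.png")
a=cv2.resize(im[140:240,200:280],None,fx=5,fy=5,interpolation=cv2.INTER_CUBIC)
b=cv2.resize(im[150:270,345:425],None,fx=4.1667,fy=4.1667,interpolation=cv2.INTER_CUBIC)
cv2.imwrite("pics/crop0.png",np.hstack([a,b[:500]]))
c=cam("top")
for n,uv,z in [("rack",(238,188),.06),("trier",(376,215),.048),("tip",(370,177),.048),("end",(382,257),.048),("spoon",(320,200),0)]: print(n,topl(c,uv,z).round(3))
E
```

```text
rack [0.527 0.226 0.06 ]
trier [ 0.457 -0.173  0.048]
tip [ 0.567 -0.154  0.048]
end [ 0.337 -0.191  0.048]
spoon [ 0.501 -0.01   0.   ]
```

View pics/crop0.png

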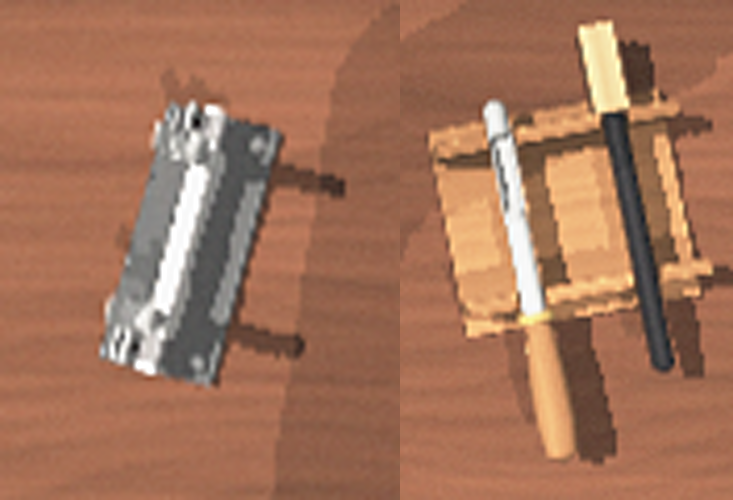

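The crop confirms both: the grey rack, with clips at top and bottom, and the sampler with its tip at top-image (368,175) and brass collar at (378,226). The brush is the black-handled tool to the right.

```bash
python3 - <<'E'
from h import *
c=cam("top")
tip=topl(c,(367.8,175.2),.048);col=topl(c,(377.9,226.3),.048);L=tip-col
print(tip,col,np.linalg.norm(L),"yaw",np.degrees(np.arctan2(L[1],L[0])))
w=col+L*66/150;print("waist",w)
for z in (.075,.09):
    n=topl(c,(200+132/5,140+345/5),z);f=topl(c,(200+197/5,140+122/5),z);d=f-n
    print("rack clips",n,f,np.linalg.norm(d),np.degrees(np.arctan2(d[1],d[0])))
st=r.get_state();T=Ro.from_euler("xyz",st["eef_rot"],degrees=True)
for wz,h in ((w,.25),):
    print("rel tool mm",T.inv().apply([wz[0],wz[1],h]-st["tcp_pos"])*1000)
E
```

```text
[ 0.57166398 -0.14791314  0.048     ] [ 0.42415375 -0.17827543  0.048     ] 0.15060258094869985 yaw 11.630851564110015
waist [ 0.48905825 -0.16491602  0.048     ]
rack clips [0.46490245 0.25350432 0.075     ] [0.59269864 0.22083853 0.075     ] 0.13190496443828328 -14.338280595953355
rack clips [0.46421355 0.2499026  0.09      ] [0.59029817 0.21767431 0.09      ] 0.13013836664738987 -14.338280595953346
rel tool mm [-386.63150771  332.75405053   -4.85916811]
```

```bash
python3 -m pendant '[[-387,333,0,0,0,0.197],[-387,333,0,0,0,0.197],[-387,333,0,0,0,0.197],[-387,333,0,0,0,0.197],[-387,333,0,0,0,0.197],[-387,333,0,0,0,0.197],[-387,333,0,0,0,0.197],[-387,333,20,0,0,0.197],[-387,333,40,0,0,0.197],[-387,333,40,0,0,0.197],[-387,333,40,0,0,0.197],[-387,333,40,0,0,0.197]]' 50
python3 - <<'E'
from h import *
st=r.get_state();im=r.capture("wrist")[:,:,::-1].copy();c=cam("wrist",st)
cv2.imwrite("pics/w1raw.png",im)
np.save("pics/st1.npy",st,allow_pickle=True)
ct=cam("top");tip=topl(ct,(367.8,175.2),.048);col=topl(ct,(377.9,226.3),.048)
for P in (tip,col,col+(tip-col)*66/150):
    u=proj(c,P);print(u);cv2.circle(im,tuple(int(v) for v in u),3,(255,0,255),1)
cv2.imwrite("pics/w1.png",im)
E
```

```text
time_s: 1.6
tcp_pos: [0.4895, -0.1657, 0.2064]
eef_rot: [-180.0, 0.1, -168.5]
contact_force: [-0.5, 0.0, 0.2]
gripper_width: 0.0503
gripper_force: 0.0
[321.99539865 268.02626929]
[321.83320954 120.56293394]
[321.91020193 190.56488351]
```

View pics/w1.png

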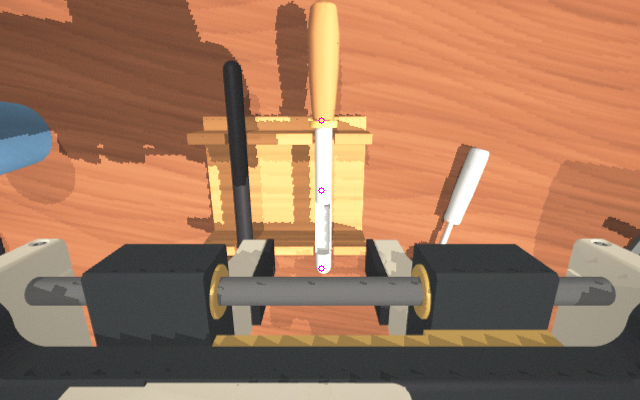

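The wrist view matches the prediction: the tube runs from the collar at (324,122) to the tip at (323,270), about 2 px (2 mm) towards tool +y. I'll descend and grasp.

```bash
python3 -m pendant '[[0,2,60,0,0,0],[0,2,115,0,0,0],[0,2,145,0,0,0],[0,2,158,0,0,0],[0,2,158,0,0,0],[0,2,158,0,0,0]]' 50
python3 -m pendant '[[0,0,0,0,0,0],[0,0,0,0,0,0],[0,0,0,0,0,0],[0,0,0,0,0,0],[0,0,0,0,0,0],[0,0,0,0,0,0],[0,0,0,0,0,0],[0,0,0,0,0,0]]' 5 50
```

```text
time_s: 2.4
tcp_pos: [0.4901, -0.1631, 0.049]
eef_rot: [-180.0, 0.1, -168.4]
contact_force: [-0.5, 0.1, 0.1]
gripper_width: 0.0503
gripper_force: 0.0
time_s: 3.4
tcp_pos: [0.4891, -0.1629, 0.0476]
eef_rot: [-180.0, 0.0, -168.4]
contact_force: [-1.4, 1.4, 3.4]
gripper_width: 0.0145
gripper_force: 50.0
```

```bash
python3 -m pendant '[[0,0,-10,0,0,0],[0,0,-30,0,0,0],[0,0,-80,0,0,0],[0,0,-130,0,0,0],[-20,40,-170,0,0,0.05],[-50,90,-170,0,0,0.15],[-84,150,-170,0,0,0.3],[-84,210,-170,0,0,0.452],[-84,260,-170,0,0,0.452],[-84,300,-170,0,0,0.452],[-84,308,-170,0,0,0.452],[-84,308,-170,0,0,0.452],[-84,308,-170,0,0,0.452],[-84,308,-170,0,0,0.452]]'
python3 - <<'E'
from h import *
st=r.get_state();print(st["tcp_pos"],st["eef_rot"],st["gripper_width"],st["contact_force"]);im=r.capture("wrist")[:,:,::-1].copy()
cv2.imwrite("pics/w2.png",im)
np.save("pics/st2.npy",st,allow_pickle=True)
E
```

```text
time_s: 5.15
tcp_pos: [0.5097, 0.1547, 0.2176]
eef_rot: [-180.0, -0.0, 165.6]
contact_force: [-0.1, -0.2, -1.3]
gripper_width: 0.0144
gripper_force: 50.0
[0.50969212 0.15467346 0.21756353] [-1.79989907e+02 -6.83596038e-03  1.65584721e+02] 0.01438199006464492 [-0.0806305  -0.17851012 -1.27039412]
```

View pics/w2.png

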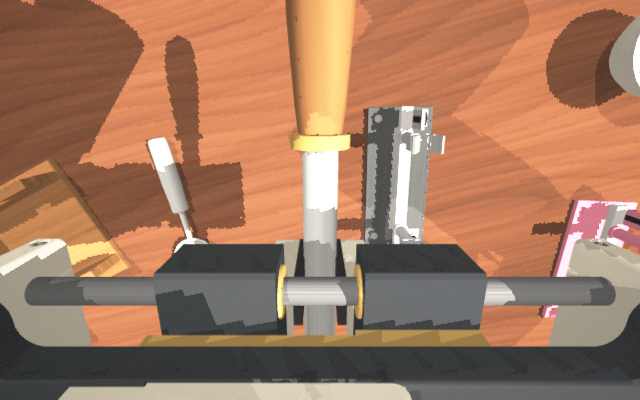

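The view shows the held sampler (collar at (320,143)) and the grey rack at (365–440,107–245), with its far clip hidden by the gripper. I'll take two views, one from each side, from further back to triangulate the clips.

```bash
python3 -m pendant '[[40,0,0,0,0,0],[70,0,0,0,0,0],[70,0,0,0,0,0],[70,0,0,0,0,0],[70,0,0,0,0,0]]'
python3 - <<'E'
from h import *
st=r.get_state();cv2.imwrite("pics/w3.png",r.capture("wrist")[:,:,::-1]);np.save("pics/st3.npy",st,allow_pickle=True)
E
python3 -m pendant '[[0,50,0,0,0,0],[0,100,0,0,0,0],[0,140,0,0,0,0],[0,160,0,0,0,0],[0,160,0,0,0,0],[0,160,0,0,0,0],[0,160,0,0,0,0]]'
python3 - <<'E'
from h import *
st=r.get_state();cv2.imwrite("pics/w4.png",r.capture("wrist")[:,:,::-1]);np.save("pics/st4.npy",st,allow_pickle=True)
a=cv2.imread("pics/w3.png");b=cv2.imread("pics/w4.png")
f=lambda i,x:cv2.resize(i[40:240,x:x+130],None,fx=3,fy=3,interpolation=cv2.INTER_CUBIC)
cv2.imwrite("pics/crop34.png",np.hstack([f(a,340),f(b,170)]))
E
```

```text
time_s: 5.82
tcp_pos: [0.4423, 0.1728, 0.2175]
eef_rot: [-180.0, 0.0, 165.6]
contact_force: [-0.5, -0.4, -1.2]
gripper_width: 0.0145
gripper_force: 50.0
time_s: 6.75
tcp_pos: [0.4813, 0.3271, 0.2178]
eef_rot: [180.0, 0.0, 165.6]
contact_force: [0.2, -0.4, -2.0]
gripper_width: 0.0148
gripper_force: 50.0
```

View pics/crop34.png

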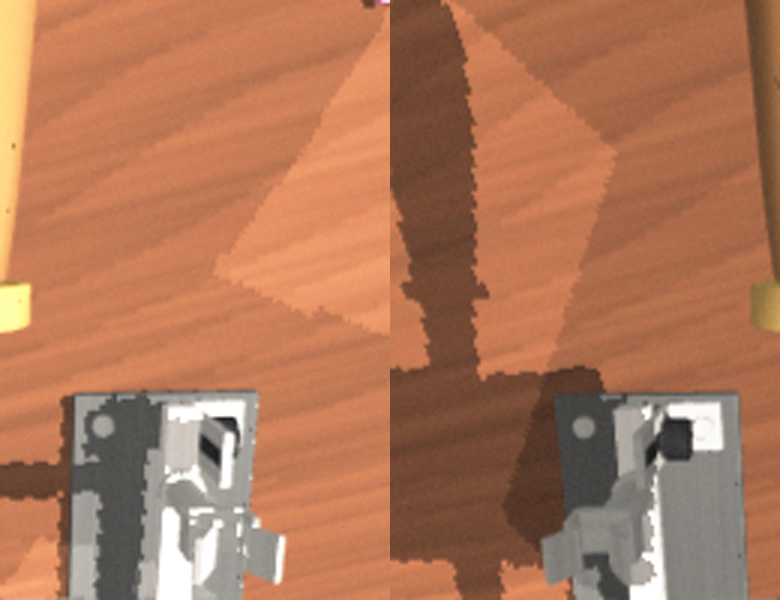

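I moved the wrong way: the gripper now hides more of the rack. The near plate edge is visible, and the near clip is at about (410–430,220) in w3. I'll go forward instead.

```bash
python3 -m pendant '[[-50,0,0,0,0,0],[-100,0,0,0,0,0],[-140,0,0,0,0,0],[-150,0,0,0,0,0],[-150,0,0,0,0,0],[-150,0,0,0,0,0],[-150,0,0,0,0,0]]'
python3 - <<'E'
from h import *
st=r.get_state();cv2.imwrite("pics/w5.png",r.capture("wrist")[:,:,::-1]);np.save("pics/st5.npy",st,allow_pickle=True)
E
python3 -m pendant '[[0,-50,0,0,0,0],[0,-100,0,0,0,0],[0,-140,0,0,0,0],[0,-160,0,0,0,0],[0,-160,0,0,0,0],[0,-160,0,0,0,0],[0,-160,0,0,0,0]]'
python3 - <<'E'
from h import *
st=r.get_state();cv2.imwrite("pics/w6.png",r.capture("wrist")[:,:,::-1]);np.save("pics/st6.npy",st,allow_pickle=True)
a=cv2.imread("pics/w5.png");b=cv2.imread("pics/w6.png")
f=lambda i,x:cv2.resize(i[20:220,x:x+130],None,fx=3,fy=3,interpolation=cv2.INTER_CUBIC)
cv2.imwrite("pics/crop56.png",np.hstack([f(a,170),f(b,340)]))
E
```

```text
time_s: 7.68
tcp_pos: [0.6258, 0.2914, 0.2182]
eef_rot: [180.0, 0.0, 165.7]
contact_force: [-0.1, -0.2, -1.1]
gripper_width: 0.0146
gripper_force: 50.0
time_s: 8.6
tcp_pos: [0.5873, 0.1368, 0.2174]
eef_rot: [180.0, -0.0, 165.7]
contact_force: [-0.3, -0.2, -2.6]
gripper_width: 0.0149
gripper_force: 50.0
```

View pics/crop56.png

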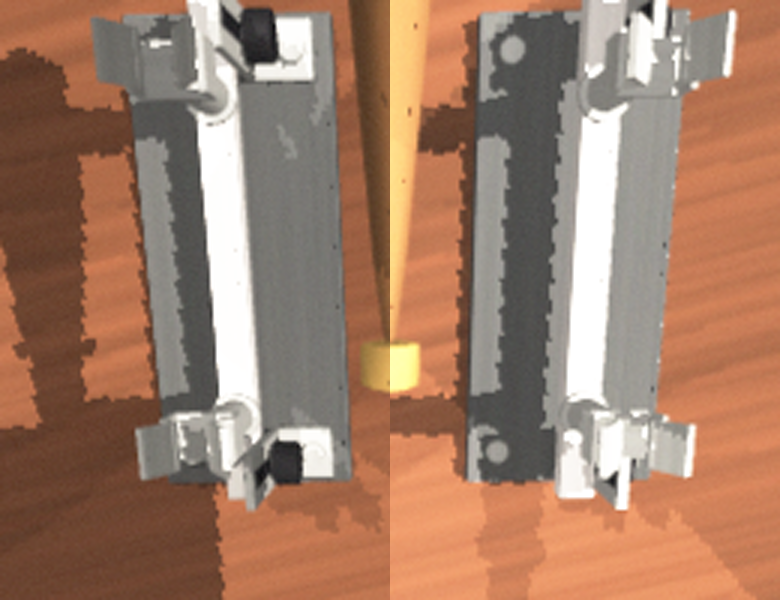

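Both crops show the whole rack: plate, bar, and both clips at the ends, with studs at w5 crop (213,100) and (239,412). Next I'll triangulate the bar line and plate corners.

```bash
cat > tri.py <<'E'
from h import *
S=[np.load(f"pics/st{i}.npy",allow_pickle=True).item() for i in (5,6)];C=[cam("wrist",s) for s in S]
px=lambda v,x,y:np.array([(170+x/3) if v==0 else (340+(x-390)/3),20+y/3,1.])
o=[-c[1].T@c[2] for c in C]
ray=lambda v,x,y:C[v][1].T@np.linalg.inv(C[v][0])@px(v,x,y)
B=[[(220,150),(236.5,350)],[(597,150),(588.5,350)]]
n=[np.cross(ray(v,*B[v][0]),ray(v,*B[v][1])) for v in (0,1)]
d=np.cross(*n);d*=np.sign(d[0])/np.linalg.norm(d)
P=np.linalg.lstsq(np.array([n[0]/np.linalg.norm(n[0]),n[1]/np.linalg.norm(n[1]),d]),
 np.array([n[0]@o[0]/np.linalg.norm(n[0]),n[1]@o[1]/np.linalg.norm(n[1]),d@np.array([.53,.23,.05])]),rcond=None)[0]
print("bar line pt",P,"dir",d,"yaw",np.degrees(np.arctan2(d[1],d[0])))
for nm,a,b in (("nearstud",(213,105),(603,100)),("farstud",(239,412),(579,412))):
    A=np.stack([ray(0,*a),-ray(1,*b)],1);s=np.linalg.lstsq(A,o[1]-o[0],rcond=None)[0]
    p=o[0]+s[0]*A[:,0];q=o[1]-s[1]*A[:,1];print(nm,(p+q)/2,"miss",np.linalg.norm(p-q))
G={(0,"NR"):(333,14),(0,"FR"):(350,480),(1,"NL"):(480,12),(1,"NR"):(690,10),(1,"FL"):(467,482),(1,"FR"):(650,478)}
Q={k:topl(C[k[0]],px(k[0],*v)[:2],.006) for k,v in G.items()}
for k,v in Q.items():print(k,v[:2].round(4))
print("plate centre",((Q[1,"NL"]+Q[1,"NR"]+Q[1,"FL"]+Q[1,"FR"])/4)[:2])
# gripped sampler: collar
E
python3 tri.py
```

```text
bar line pt [0.53268234 0.23912912 0.03180196] dir [ 0.97468263 -0.22118795  0.03270553] yaw -12.785772491670599
nearstud [0.48603557 0.24969641 0.03478452] miss 0.0004770002740723783
farstud [0.58074838 0.22659356 0.0304653 ] miss 0.0006652626745483094
(0, 'NR') [0.464  0.2918]
(0, 'FR') [0.6178 0.2534]
(1, 'NL') [0.4469 0.2232]
(1, 'NR') [0.4636 0.2907]
(1, 'FL') [0.602 0.186]
(1, 'FR') [0.6177 0.2536]
plate centre [0.53253599 0.23837599]
```

```bash
python3 - <<'E'
from h import *
p=r.camera_params("wrist");M=p["mount"]
def tl(uv,z):
    d=M[:3,:3]@np.linalg.inv(p["mtx"])@np.array([*uv,1.]);o=M[:3,3];return o+d*(z-o[2])/d[2]
print("collar front top",tl((320.5,150),-.013)*1000,"back",tl((320.5,134),-.013)*1000)
print("tube",tl((320,165),-.008)*1000,tl((319.5,235),-.008)*1000)
c0=np.array([.5325,.2385]);y=np.radians(-13.8);u=np.array([np.cos(y),np.sin(y)])
st=r.get_state();T=Ro.from_euler("xyz",st["eef_rot"],degrees=True)
for s in (-.002,):
    t=c0+u*s;print("move tool mm",T.inv().apply([*t,.14]-st["tcp_pos"])*1000,st["tcp_pos"],st["eef_rot"])
E
```

```text
collar front top [ 61.05987001  -0.54140187 -13.        ] back [ 67.31842961  -0.54162842 -13.        ]
tube [54.15315837 -0.74458515 -8.        ] [22.43055199 -0.98267803 -8.        ]
move tool mm [80.12758852 85.1094116  77.30041236] [0.58723399 0.13674057 0.21729746] [-1.79991571e+02 -1.10626072e-02  1.65720193e+02]
```

```bash
python3 -m pendant '[[40,40,0,0,0,-0.008],[75,75,20,0,0,-0.008],[84,86,50,0,0,-0.008],[84,86,77,0,0,-0.008],[84,86,77,0,0,-0.008],[84,86,77,0,0,-0.008],[84,86,77,0,0,-0.008],[84,86,77,0,0,-0.008]]'
python3 - <<'E'
from h import *
st=r.get_state();w=r.capture("wrist")[:,:,::-1];s=r.capture("scene")[:,:,::-1]
np.save("pics/st7.npy",st,allow_pickle=True)
s=cv2.resize(s[220:310,300:420],(640,480),interpolation=cv2.INTER_CUBIC)[:300] if 0 else cv2.resize(s[210:310,300:420],(480,400),interpolation=cv2.INTER_CUBIC)
w=w[20:250,220:420];w=cv2.resize(w,(320,368),interpolation=cv2.INTER_CUBIC);w=cv2.copyMakeBorder(w,0,32,0,0,0)
cv2.imwrite("pics/c7.png",np.hstack([w,s]));print(st["contact_force"])
E
```

```text
time_s: 9.65
tcp_pos: [0.5275, 0.2401, 0.1415]
eef_rot: [179.9, 0.1, 166.1]
contact_force: [-0.5, -0.1, -1.4]
gripper_width: 0.0145
gripper_force: 50.0
[-0.51390024 -0.11566092 -1.36993778]
```

View pics/c7.png

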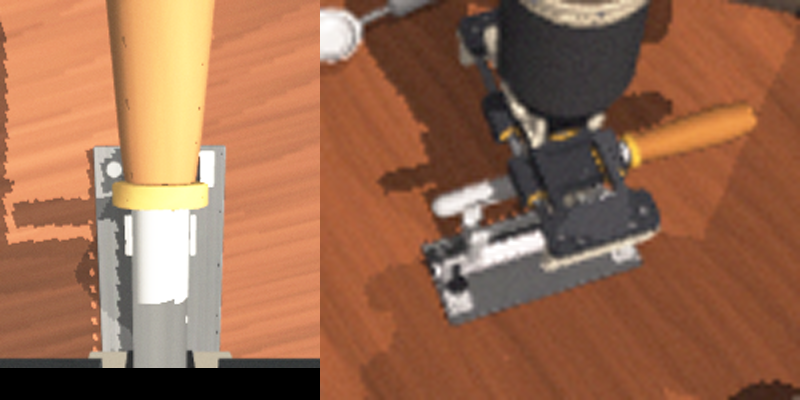

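The tube is centred over the near clip: the lips show evenly on both sides, at crop columns 128 and 193 with the tube centre at 160. I'll descend, watching the force.

```bash
python3 -m pendant '[[0,0,15,0,0,0],[0,0,28,0,0,0],[0,0,33,0,0,0],[0,0,33,0,0,0],[0,0,33,0,0,0]]'
python3 -m pendant '[[0,0,1,0,0,0],[0,0,2,0,0,0],[0,0,3,0,0,0],[0,0,4,0,0,0],[0,0,4,0,0,0],[0,0,4,0,0,0]]'
```

```text
time_s: 10.38
tcp_pos: [0.5272, 0.2402, 0.1078]
eef_rot: [180.0, 0.0, 166.1]
contact_force: [0.2, -0.6, -2.5]
gripper_width: 0.0147
gripper_force: 50.0
time_s: 11.12
tcp_pos: [0.527, 0.24, 0.1036]
eef_rot: [180.0, 0.0, 166.1]
contact_force: [0.4, -0.1, -1.9]
gripper_width: 0.0152
gripper_force: 50.0
```

```bash
python3 -m pendant '[[0,0,1,0,0,0],[0,0,2,0,0,0],[0,0,3,0,0,0],[0,0,3,0,0,0],[0,0,3,0,0,0]]'
```

```text
time_s: 11.75
tcp_pos: [0.5272, 0.2402, 0.1007]
eef_rot: [180.0, 0.0, 166.1]
contact_force: [2.0, 1.2, -1.7]
gripper_width: 0.0146
gripper_force: 50.0
```

```bash
python3 -m pendant '[[0,0,1,0,0,0],[0,0,2,0,0,0],[0,0,2,0,0,0],[0,0,2,0,0,0]]'; python3 -m pendant '[[0,0,1,0,0,0],[0,0,2,0,0,0],[0,0,2,0,0,0],[0,0,2,0,0,0]]'; python3 -m pendant '[[0,0,1,0,0,0],[0,0,1,0,0,0],[0,0,1,0,0,0]]'; python3 -c "
from plant import r;s=r.get_state();print(s['contact_force'],s['moment'])"
```

```text
time_s: 12.25
tcp_pos: [0.5275, 0.2403, 0.0994]
eef_rot: [179.9, 0.1, 166.1]
contact_force: [-0.9, 0.4, 5.5]
gripper_width: 0.0148
gripper_force: 50.0
time_s: 12.75
tcp_pos: [0.5281, 0.2407, 0.0988]
eef_rot: [179.9, 0.1, 166.2]
contact_force: [-4.5, -0.3, 15.4]
gripper_width: 0.0148
gripper_force: 50.0
time_s: 13.12
tcp_pos: [0.5284, 0.2407, 0.0977]
eef_rot: [179.9, 0.2, 166.2]
contact_force: [-1.0, -1.0, 12.1]
gripper_width: 0.0144
gripper_force: 50.0
[-1.02570407 -0.96055093 12.06681234] [-0.1206251   0.14748762  0.00669739]
```

```bash
for i in 1 2; do python3 -m pendant '[[0,0,1,0,0,0],[0,0,1,0,0,0]]' | egrep 'tcp|rot|contact'; done
```

```text
tcp_pos: [0.5282, 0.2405, 0.0962]
eef_rot: [179.9, 0.1, 166.2]
contact_force: [-0.7, -0.1, 9.7]
tcp_pos: [0.5282, 0.2406, 0.0951]
eef_rot: [179.9, 0.1, 166.2]
contact_force: [0.1, -0.3, 8.0]
```

```bash
for i in 1 2; do python3 -m pendant '[[0,0,1,0,0,0],[0,0,1,0,0,0]]' | egrep 'tcp|rot|contact'; done
```

```text
tcp_pos: [0.5281, 0.2405, 0.0938]
eef_rot: [179.9, 0.1, 166.2]
contact_force: [1.3, -0.5, 5.9]
tcp_pos: [0.5279, 0.2403, 0.0925]
eef_rot: [179.9, 0.1, 166.2]
contact_force: [1.9, -0.7, 5.8]
```

```bash
for i in 1 2 3; do python3 -m pendant '[[0,0,1,0,0,0],[0,0,1,0,0,0]]' | egrep 'tcp|rot|contact'; done
```

```text
tcp_pos: [0.5276, 0.2402, 0.091]
eef_rot: [180.0, 0.1, 166.1]
contact_force: [2.0, -0.7, 5.4]
tcp_pos: [0.527, 0.24, 0.0894]
eef_rot: [180.0, -0.0, 166.1]
contact_force: [2.8, 0.8, 2.3]
tcp_pos: [0.5268, 0.24, 0.0883]
eef_rot: [-180.0, -0.0, 166.1]
contact_force: [1.3, 1.0, 0.7]
```

```bash
for i in 1 2; do python3 -m pendant '[[0,0,1,0,0,0],[0,0,1,0,0,0]]' | egrep 'tcp|rot|contact'; done
```

```text
tcp_pos: [0.5269, 0.24, 0.0875]
eef_rot: [-180.0, -0.0, 166.1]
contact_force: [2.3, 0.1, 1.6]
tcp_pos: [0.527, 0.24, 0.0865]
eef_rot: [180.0, -0.0, 166.1]
contact_force: [2.3, -0.0, 1.8]
```

```bash
for i in 1 2; do python3 -m pendant '[[0,0,1,0,0,0],[0,0,1,0,0,0]]' | egrep 'tcp|rot|contact'; done; python3 -c "
from plant import r;s=r.get_state();print(s['contact_force'],s['moment'],s['gripper_width'])"
```

```text
tcp_pos: [0.5271, 0.24, 0.0856]
eef_rot: [180.0, 0.0, 166.1]
contact_force: [3.0, -0.1, 3.2]
tcp_pos: [0.5273, 0.24, 0.0848]
eef_rot: [180.0, 0.0, 166.1]
contact_force: [3.6, -0.6, 4.1]
[ 3.55460125 -0.6202265   4.06147172] [ 3.19325454e-04 -9.73894395e-01  2.94125449e-02] 0.014726956255447107
```

```bash
for i in 1 2; do python3 -m pendant '[[0,0,0,0,-0.01,0],[0,0,0,0,-0.01,0],[0,0,0,0,-0.01,0]]' | egrep 'tcp|rot|contact';  python3 -c "
from plant import r;s=r.get_state();print(s['moment'])"; done
```

```text
tcp_pos: [0.5272, 0.2401, 0.0847]
eef_rot: [180.0, 0.6, 166.1]
contact_force: [2.5, 0.5, 6.4]
[ 0.02987943 -0.8326367   0.04610564]
tcp_pos: [0.5271, 0.2401, 0.0847]
eef_rot: [180.0, 1.1, 166.1]
contact_force: [2.6, -1.0, 5.4]
[ 0.10560362 -0.73329034  0.01091259]
```

```bash
python3 - <<'E'
from h import *
w=r.capture("wrist")[:,:,::-1];s=r.capture("scene")[:,:,::-1]
s=cv2.resize(s[225:305,310:410],(500,400),interpolation=cv2.INTER_CUBIC)
w=cv2.resize(w[90:250,260:380],(300,400),interpolation=cv2.INTER_CUBIC)
cv2.imwrite("pics/c8.png",np.hstack([w,s]))
E
```

```text
(no output)
```

View pics/c8.png

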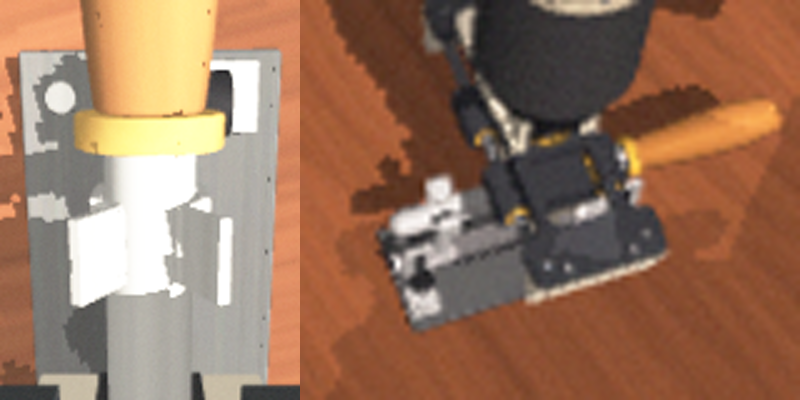

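The picture shows the near clip's fingers closed over the tube, with the collar about 9 mm from the clip. I'll press on gently.

```bash
for i in 1 2; do python3 -m pendant '[[0,0,0.7,0,0,0],[0,0,0.7,0,0,0],[0,0,0.7,0,0,0]]' | egrep 'tcp|rot|contact';  python3 -c "
from plant import r;s=r.get_state();print(s['moment'])"; done
```

```text
tcp_pos: [0.5272, 0.2401, 0.0842]
eef_rot: [180.0, 1.2, 166.1]
contact_force: [2.7, 0.0, 5.7]
[ 0.05016435 -0.59654461  0.03474872]
tcp_pos: [0.5273, 0.2402, 0.0838]
eef_rot: [180.0, 1.2, 166.1]
contact_force: [1.5, 0.1, 10.6]
[ 0.0426295  -0.24169901  0.07355494]
```

```bash
for i in 1 2; do python3 -m pendant '[[0,0,0.5,0,0,0],[0,0,0.5,0,0,0],[0,0,0.5,0,0,0]]' | egrep 'tcp|rot|contact';  python3 -c "
from plant import r;s=r.get_state();print(s['moment'])"; done
```

```text
tcp_pos: [0.5274, 0.2402, 0.0838]
eef_rot: [180.0, 1.2, 166.1]
contact_force: [0.3, -1.0, 14.1]
[-0.17565965  0.34253316  0.01956637]
tcp_pos: [0.5274, 0.2402, 0.0837]
eef_rot: [180.0, 1.2, 166.2]
contact_force: [-1.6, -1.1, 16.9]
[-0.35304691  0.71170427 -0.03261252]
```

Both clips are seated: z has stopped at 0.0837 and the force rises steeply. I'll relax the push, then slide.

```bash
python3 -m pendant '[[0,0,-1,0,0.005,0],[0,0,-1,0,0.005,0],[0,0,-1,0,0.005,0]]' | egrep 'tcp|rot|contact'; python3 -m pendant '[[-0.7,0,0,0,0,0],[-1.4,0,0,0,0,0],[-2,0,0,0,0,0],[-2.5,0,0,0,0,0],[-3,0,0,0,0,0],[-3,0,0,0,0,0]]' | egrep 'tcp|rot|contact';  python3 -c "
from plant import r;s=r.get_state();print(s['moment'],s['time_s'])"
```

```text
tcp_pos: [0.5273, 0.2401, 0.0838]
eef_rot: [180.0, 0.9, 166.1]
contact_force: [2.2, -0.3, 9.4]
tcp_pos: [0.5284, 0.2397, 0.0837]
eef_rot: [-180.0, 0.7, 166.1]
contact_force: [-8.1, 3.8, 15.1]
[ 1.46994493  3.24554158 -0.01435008] 19.35
```

```bash
for i in 1 2; do python3 -m pendant '[[-0.5,0,-0.3,0,0,0],[-1,0,-0.5,0,0,0],[-1,0,-0.5,0,0,0],[-1,0,-0.5,0,0,0]]' | egrep 'tcp|rot|contact';  python3 -c "
from plant import r;s=r.get_state();print(s['moment'],s['time_s'],s['gripper_width'])"; done
```

```text
tcp_pos: [0.5293, 0.2394, 0.0838]
eef_rot: [-180.0, 0.7, 166.1]
contact_force: [-7.1, 3.6, 11.1]
[1.51225227 2.67277958 0.01487208] 19.85 0.0149490674757894
tcp_pos: [0.5302, 0.239, 0.0838]
eef_rot: [-180.0, 0.7, 166.1]
contact_force: [-5.5, 4.0, 7.4]
[1.46951577 2.16888633 0.04788857] 20.35 0.014748971390130372
```

```bash
python3 -m pendant '[[-0.5,0,-0.2,0,0,0],[-1,0,-0.3,0,0,0],[-1.5,0,-0.3,0,0,0],[-2,0,-0.3,0,0,0],[-2.5,0,-0.3,0,0,0],[-3,0,-0.3,0,0,0],[-3,0,-0.3,0,0,0]]' | egrep 'tcp|rot|contact';  for i in 1 2; do python3 -m pendant '[[-0.5,0,0,0,0,0],[-1,0,0,0,0,0],[-1,0,0,0,0,0]]' | egrep 'tcp|contact';done
```

```text
tcp_pos: [0.5329, 0.238, 0.0839]
eef_rot: [-179.9, 0.7, 166.1]
contact_force: [-5.3, 3.8, 5.5]
tcp_pos: [0.5339, 0.2378, 0.0839]
contact_force: [-4.9, 4.6, 6.1]
tcp_pos: [0.5349, 0.2375, 0.0839]
contact_force: [-4.9, 3.8, 6.3]
```

```bash
python3 - <<'E'
from h import *
st=r.get_state();w=r.capture("wrist")[:,:,::-1];print(st["contact_force"],st["moment"],st["tcp_pos"])
cv2.imwrite("pics/w9.png",w)
# profile: collar rows near col 320, clip rows on lip columns
for y in range(128,180,2): print(y,w[y,318].tolist(),w[y,296].tolist(),w[y,344].tolist(),w[y,350].tolist())
E
```

```text
[-4.91181012  3.79288249  6.29652304] [1.43679756 1.89553735 0.01924249] [0.53486636 0.23754367 0.08388132]
128 [135, 219, 254] [93, 107, 125] [62, 61, 61] [62, 61, 63]
130 [133, 218, 254] [95, 111, 126] [53, 53, 55] [53, 54, 53]
132 [135, 218, 254] [114, 125, 127] [122, 132, 138] [130, 133, 134]
134 [133, 217, 254] [78, 140, 177] [83, 151, 191] [172, 180, 184]
136 [97, 161, 222] [87, 155, 196] [135, 238, 254] [172, 196, 214]
138 [166, 253, 255] [96, 172, 219] [180, 255, 255] [171, 193, 212]
140 [163, 253, 255] [98, 175, 220] [180, 255, 255] [168, 190, 209]
142 [163, 253, 255] [96, 176, 223] [181, 255, 255] [171, 191, 207]
144 [166, 253, 255] [100, 182, 226] [180, 255, 255] [167, 185, 197]
146 [166, 253, 255] [102, 182, 229] [178, 255, 255] [165, 185, 196]
148 [171, 254, 255] [104, 186, 230] [179, 255, 255] [171, 182, 188]
150 [172, 254, 255] [144, 207, 238] [221, 254, 255] [170, 178, 181]
152 [232, 254, 255] [254, 254, 255] [255, 255, 255] [169, 177, 178]
154 [255, 255, 255] [161, 168, 170] [241, 246, 248] [170, 177, 177]
156 [255, 255, 255] [252, 254, 254] [149, 157, 158] [195, 202, 206]
158 [255, 255, 255] [254, 255, 255] [150, 158, 161] [253, 254, 254]
160 [255, 255, 255] [254, 255, 255] [149, 157, 158] [255, 255, 255]
162 [255, 255, 255] [255, 255, 255] [149, 157, 161] [255, 255, 255]
164 [255, 255, 255] [254, 255, 255] [150, 158, 160] [255, 255, 255]
166 [255, 255, 255] [254, 255, 255] [148, 155, 159] [255, 255, 255]
168 [255, 255, 255] [255, 255, 255] [153, 160, 162] [255, 255, 255]
170 [255, 255, 255] [255, 255, 255] [148, 155, 159] [255, 255, 255]
172 [255, 255, 255] [255, 255, 255] [153, 160, 164] [255, 255, 255]
174 [255, 255, 255] [255, 255, 255] [150, 158, 160] [255, 255, 255]
176 [255, 255, 255] [255, 255, 255] [150, 158, 161] [255, 255, 255]
178 [255, 255, 255] [255, 255, 255] [147, 157, 160] [255, 255, 255]
```

The grip hasn't slipped: the collar edge is still at row 151, and the clip starts about 2–4 px below it. I'll move in small steps until the axial force jumps.

```bash
for i in 1 2 3; do python3 -m pendant '[[-0.5,0,0,0,0,0],[-0.5,0,0,0,0,0],[-0.5,0,0,0,0,0]]' | egrep 'tcp|contact';done
```

```text
tcp_pos: [0.5353, 0.2374, 0.0838]
contact_force: [-3.9, 3.1, 5.1]
tcp_pos: [0.5355, 0.2374, 0.0838]
contact_force: [-6.1, 4.6, 6.3]
tcp_pos: [0.5356, 0.2373, 0.0838]
contact_force: [-8.5, 5.1, 8.1]
```

```bash
python3 -m pendant '[[-0.6,0,0,0,0,0],[-0.6,0,0,0,0,0],[-0.6,0,0,0,0,0]]' | egrep 'tcp|contact'; python3 -m pendant '[[1.5,0,0,0,0,0],[2.2,0,0,0,0,0],[2.2,0,0,0,0,0]]' | egrep 'tcp|contact'
```

```text
tcp_pos: [0.5356, 0.2373, 0.0838]
contact_force: [-10.7, 6.1, 9.2]
tcp_pos: [0.5355, 0.2374, 0.0839]
contact_force: [-2.8, 4.0, 2.2]
```

The collar has butted and the force is relaxed. I'll release and lift away.

```bash
python3 -m pendant '[[0,0,0,0,0,0],[0,0,0,0,0,0],[0,0,0,0,0,0],[0,0,0,0,0,0],[0,0,0,0,0,0],[0,0,0,0,0,0]]' 50; python3 -m pendant '[[0,0,-10,0,0,0],[0,0,-30,0,0,0],[0,0,-70,0,0,0],[0,0,-110,0,0,0],[-30,0,-120,0,0,0],[-30,0,-120,0,0,0],[-30,0,-120,0,0,0],[-30,0,-120,0,0,0]]'
python3 - <<'E'
from h import *
st=r.get_state();w=r.capture("wrist")[:,:,::-1]
cv2.imwrite("pics/w10.png",cv2.resize(w[20:240,230:410],None,fx=2.7,fy=2.7,interpolation=cv2.INTER_CUBIC))
E
```

```text
time_s: 24.65
tcp_pos: [0.5366, 0.2376, 0.0846]
eef_rot: [180.0, 0.9, 166.1]
contact_force: [0.5, -0.0, 0.6]
gripper_width: 0.0503
gripper_force: 0.0
time_s: 25.65
tcp_pos: [0.5633, 0.2307, 0.2046]
eef_rot: [-180.0, 0.8, 166.1]
contact_force: [-0.3, -0.1, 0.4]
gripper_width: 0.0503
gripper_force: 0.0
```

View pics/w10.png

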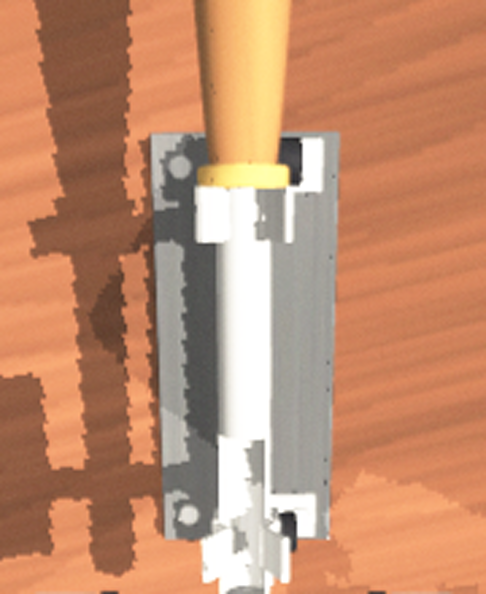

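The sampler sits in both clips, near at crop (243,215) and far at (245,555). The collar at (243,177) is flush against the near clip, and the tube is in line with the rack. I'm handing in the job.

```bash
python3 -c "
from plant import r;print(r.close_job())"
```

```text
the job is handed in; nothing more can be done
None
```

The sampler is clipped into both clips of the grey rack with its handle towards the robot and its collar butted against the nearer clip; it is released, and I handed the job in at about 26 s, though no verdict came back.

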